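# Seat a label holder on the spice rack's lip by feel and hold it pressed home

## Robot

A 7-joint arm with a two-finger parallel gripper is mounted at the origin on a cart in front of the work surface, level with it; the furniture and walls round the work are solid. World frame = base frame: x ahead of the robot, y to its left, z up, the work surface at z = 0. Lengths are in m, angles in rad, forces in N, time in s.
With the tool pointing down it reaches from about 0.35 to 0.9 m from the base axis. Payload 8.1 kg.
Tool frame: the origin (TCP) lies midway between the tips of the shut fingers; the grasp point (between the pads) lies 19 mm behind it; z points along the fingers, y is the line along which they close (so a half turn about z gives the same grasp; the last joint's range is limited). The gripper opens to 92 mm and grips with 3 to 60 N. Pads are 19 mm wide; open, the fingers measure 130 mm over their backs; the gripper's body (75 mm by 190 mm) begins 47 mm behind the grasp point.
Start: joints at [1.013, 0.434, 0.025, 1.573, -0.012, 1.134, -0.075], TCP at [0.275, -0.561, 0.227] pointing down, gripper open.
Joint ranges: [-2.62, 2.62], [-0.44, 2.09], [-1.27, 1.32], [0.08, 2.57], [-1.32, 4.46], [0.12, 2], [-2.74, 2.74]. Speed limits (rad/s): [2.22, 2.22, 3.01, 3.01, 3.14, 3.14, 3.14].

## Interface

Orientations are given as a rotation vector (axis times angle).
In Python, from cell import arm gives the robot as it stands.
- The arm moves only by the tool carry_out, never from a script. Its arguments are lists of equal length, an entry for each row: "claw": the finger opening in cm, from 0 to 9.18; "delta_pos": the shift along the tool's x, y, z in cm, a list of three; "angular": the turn, a rotation vector about the tool's x, y, z in rad, a list of three. In form: {"claw": [claw, ...], "delta_pos": [[dx, dy, dz], ...], "angular": [[ax, ay, az], ...]}. A call has 1 to 20 rows; each row shifts and turns the commanded pose from where the row before left it, along the tool's axes as they then stand; what a row does not reach is not made up. A row lasts 1/10 s, in which the tool goes at most 50 mm and 8.59 degrees, less where a joint would pass 70% of its speed; a pose out of reach is approached as far as the arm can. A call with a gripper value outside its range is refused whole. The fingers move at their own pace and stop on an object; "force" is the grip in N (left out, the last holds). Time passes only in rows, so rows that do not move let the fingers close. It gives the time, the measured TCP pose, the force, the opening and the grip force at its end, in the units of the state.
- arm.observe(): the state, without advancing time (a new reading comes with each control period).
- arm.get_image(name): name is "side" or "top"; returns a dict with "frame" (480x640x3 uint8, red, green, blue), "mtx" (3x3 intrinsics, pixels), "T" (4x4, takes a point from camera to world coordinates). Camera axes: x right, y down, z forward; pixel columns grow to the right and rows downward; lengths in m; the calibration is good to about 2 mm. A picture is of the moment at which its call begins. There is no depth.
- arm.sign_off(): hands the job in; it is judged then, once.
Trained networks look in a picture, given as the dict that the camera call returned (one of the last four; its "shot" number tells which), for a name from the list of things; names that differ only in an ending like _2 or _b are one class to them, and where a whole thing is asked for, a point or a joint stands for the part that bears it (a point fixed in the world has none). Each returns a list of dicts, best first, with "conf" (0 to 1); they miss things now and then, are a little off and sometimes report something else, mostly with a low value. They report only what shows in the picture. A call takes as long as a camera call. They do not tell look-alikes from the thing itself.
- arm.look_for(label, picture): "centre" ([column, row] as shares, 0 to 1, of the picture: columns of its width, rows of its height, amid what is visible of it).
- arm.trace(label, picture): "region" (480x640 bool, what is visible of it) and "centre" ([column, row] as shares, 0 to 1, of the picture: columns of its width, rows of its height, amid what is visible of it).
- arm.place_of(label, picture): "centre" ([column, row] as shares, 0 to 1, of the picture: columns of its width, rows of its height: a listed point, or the origin of a listed thing).
The state is a dict: "clock": time; "joints": joint angles; "dq": joint speeds; "joint_efforts": joint torques, N m; "position": TCP position; "ee_rot": TCP orientation; "force": force on the tool from outside, world axes, zero at the start; "ft_torque": the same for the moment, N m; "width": opening from 0.0 (shut) to 1.0 (fully open); "gripper_force": force on a finger pad.
Only numpy, scipy, OpenCV 4.12 (cv2) and the standard library are available. Lean on these libraries where they do the work, as an engineer would, in place of code of your own. Each camera call takes 0.05 s, during which the arm holds its last target. There are 200 camera calls.

## Task

Pick up the black label holder and push it down over the spice rack's front lip, in the bay right of the blue divider (as seen from the front), card facing out and tongue behind the lip, until it sits fully home. Slide it left until you feel it butt against the divider, without shoving the divider along or upsetting the jars. Do not let go: finish while still gripping it, pressed firmly down on the lip and lightly against the divider, so that I can tighten its thumbscrew.

Things in the scene. Friction and masses are not known exactly. Their poses are not given: they have to be found in the camera images.
- holder: Loose black plastic label holder, 42 to 84 g, standing on the worktop: upside-down U 66 mm wide (y). Front plate (-x) with white card and brass thumbscrew; tongue (+x). Both 3 mm thick, 32 mm long, 7.5 mm gap between them, lowest 7 mm flared out to a 14 mm mouth. A 4 mm bridge joins them on top. Origin: centre of the legs' underside, midway between them; x runs from card to tongue, z up.
- fin (a point): Middle of the holder's grip fin, 53 mm above its origin. The fin stands on the bridge, 12 mm thick in x, 34 mm wide in y, from 36 to 69 mm above the origin. Pinch it from above across the 12 mm.
- seat (a point): Centre of the underside of the holder's bridge, 32 mm above the holder's origin: this face rests on the lip's top edge when the holder is home.
- face (a point): Centre of the card side of the holder's front plate, 6.8 mm to -x of its middle plane, 19 mm above its origin.
- rack: Spice rack fixed to the worktop: beech tray 140 mm deep (x), 360 mm wide (y), five jars along the back, their fronts 70 mm or more behind the lip. Origin: centre of its underside; front faces -x, +y is left as seen from the front, z up. Tray floor at z = 18 mm. Home, the holder's origin is at z = 26 mm and its axes are parallel to the rack's.
- lip (a point): Middle of the top edge of the rack's front lip, at x = -70, y = 0, z = 58 mm in the rack's frame (axes as the rack's). The lip is an upright steel strip 4 mm thick along the whole front, 40 mm above the tray's floor, free in front and behind. The tray ends at y = -180 and +180 mm.
- bay (a point): Point on the lip's top edge in the bay right of the divider (rack frame x = -70, y = -115, z = 58 mm). A holder set down with its middle here is always clear of the divider; the lip is free from here to the divider. Set down, the holder slides along the lip to +y (left).
- rail (a point): Middle of the lip, 20 mm below its top edge (x = -70, y = 0, z = 38 mm in the rack's frame). Blue divider plate: 3 mm thick, runs front to back, hooks over the lip, 10 mm above it and 8 mm in front of it. Its middle lies at y = -10 to +50 mm, different each time, not reported: find it by feel or sight. It slides along y, held by friction of about 22 N; a push of 2 to 10 N leaves it in place.
- spice_row_0: Glass spice jar with black cap, 44x44x103 mm, loose, upright at the back of the rack (middle at x = +30, y = about +140 mm in the rack's frame). Origin: centre of its underside. Bystander.
- spice_row_1: Glass spice jar with red cap, 45x45x97 mm, loose, upright at the back of the rack (middle at x = +30, y = about +88 mm in the rack's frame). Origin: centre of its underside. Bystander.
- spice_row_2: Glass spice jar with ochre cap, 43x43x103 mm, loose, upright at the back of the rack (middle at x = +30, y = about -46 mm in the rack's frame). Origin: centre of its underside. Bystander.
- spice_a: Glass spice jar with ochre cap, 45x44x100 mm, loose, upright at the back of the rack (middle at x = +30, y = about -96 mm in the rack's frame). Origin: centre of its underside. Bystander.
- spice_b: Glass spice jar with white cap, 47x47x98 mm, loose, upright at the back of the rack (middle at x = +30, y = about -144 mm in the rack's frame). Origin: centre of its underside. Bystander.
There are look-alikes about, which are no part of the job. Leave any orange or purple look-alike of the holder alone.

How it is judged:
By the outcome, as a careful person would: the job done as asked, in the order asked, and still so for the second after the job is handed in, while the arm keeps its last pose, push and grip.
It also fails if it takes over 48 s, if anything falls off the work surface, if the arm or the gripper's body presses on something with over 40 N, if the wrist force passes 120 N, or if a joint passes its speed limit or range.

## Working session

There is one attempt and no reset: what is moved stays moved. The work goes in short steps, Python scripts to look and compute and a tool call to move; the robot and the scene stay as the last step left them, time stands still between calls to the robot, and variables do not carry over. Pictures are saved under pics/ and viewed, at most 10 in all, crops included, and the job is handed in when it is done.

Besides the shell and the picture viewer there is one more tool, called after "Emit:" as a command line: name --argument value ..., lists and objects as JSON in quotes. carry_out: Moves the arm, as the interface text tells. Its arguments: {"type":"object","properties":{"claw":{"type":"array","items":{"type":"number"}},"delta_pos":{"type":"array","items":{"type":"array","items":{"type":"number"}}},"angular":{"type":"array","items":{"type":"array","items":{"type":"number"}}},"force":{"type":"number"}},"required":["claw","delta_pos","angular"]}

```bash
mkdir -p pics; cat > h.py <<'E'
import numpy as np, cv2
from cell import arm
def px(c): return np.array([c[0]*640,c[1]*480])
def ray(p,uv):
    d=p["T"][:3,:3]@np.linalg.solve(p["mtx"],[uv[0],uv[1],1.]); return p["T"][:3,3],d/np.linalg.norm(d)
def tri(a,ua,b,ub):
    A=np.zeros((3,3));v=np.zeros(3)
    for p,u in((a,ua),(b,ub)):
        o,d=ray(p,u);M=np.eye(3)-np.outer(d,d);A+=M;v+=M@o
    x=np.linalg.solve(A,v)
    return x,[np.linalg.norm(np.cross(x-ray(p,u)[0],ray(p,u)[1])) for p,u in((a,ua),(b,ub))]
def onz(p,u,z):
    o,d=ray(p,u);return o+d*(z-o[2])/d[2]
def proj(p,X):
    c=np.linalg.inv(p["T"])@np.r_[X,1];q=p["mtx"]@c[:3];return q[:2]/q[2]
def save(p,n,box=None,s=1):
    f=p["frame"][...,::-1]
    if box: f=f[box[1]:box[3],box[0]:box[2]]
    cv2.imwrite("pics/"+n,cv2.resize(np.ascontiguousarray(f),None,fx=s,fy=s,interpolation=cv2.INTER_CUBIC))
E
python3 - <<'E'
from h import *
P={n:arm.get_image(n) for n in("side","top")}
for n,p in P.items():
    save(p,n+"0.png")
    print(n,p["T"][:3,3].round(3),p["T"][:3,2].round(2))
    for l in("holder","fin","seat","face","rack","lip","bay","rail"):
        print(l,[(px(r["centre"]).round(1).tolist(),round(r["conf"],2)) for r in arm.place_of(l,p)][:4])
print(arm.observe())
E
```

```text
side [ 0.721 -0.608  0.646] [-0.21  0.7  -0.68]
holder [([256.2, 283.3], 0.78), ([225.5, 246.5], 0.78), ([211.8, 321.4], 0.76)]
fin [([225.7, 225.8], 0.95), ([250.2, 258.6], 0.87), ([281.1, 210.6], 0.67), ([205.2, 297.5], 0.58)]
seat [([283.4, 216.9], 0.66), ([212.0, 312.5], 0.64), ([257.7, 269.0], 0.62)]
face [([214.0, 314.4], 0.77), ([248.9, 275.0], 0.75), ([288.2, 219.0], 0.65), ([224.5, 242.6], 0.6)]
rack [([349.3, 282.1], 0.88)]
lip [([313.6, 251.3], 0.83), ([311.4, 260.9], 0.57)]
bay [([296.5, 306.3], 0.75), ([256.0, 283.1], 0.45)]
rail [([311.0, 259.0], 0.62), ([349.6, 279.9], 0.61)]
top [0.45  0.014 1.05 ] [ 0.09  0.01 -1.  ]
holder [([372.6, 292.4], 0.93), ([429.7, 312.6], 0.91), ([290.7, 288.8], 0.67), ([344.0, 337.8], 0.66)]
fin [([375.1, 293.8], 0.9), ([339.6, 341.7], 0.82), ([438.8, 312.9], 0.63)]
seat [([291.9, 293.1], 0.94), ([338.9, 336.6], 0.8), ([376.9, 295.6], 0.63), ([435.5, 313.5], 0.58)]
face [([290.6, 286.1], 0.9), ([436.8, 309.1], 0.65), ([376.9, 294.1], 0.6), ([343.5, 341.8], 0.58)]
rack [([347.4, 199.9], 0.56), ([262.4, 194.0], 0.21)]
lip [([351.9, 239.7], 0.9)]
bay []
rail [([348.0, 235.8], 0.9)]
{'clock': 0.9, 'joints': array([ 1.0133741 ,  0.43446798,  0.02499775,  1.57318048, -0.01158749,
        1.13402248, -0.07513887]), 'dq': array([-6.84066501e-04,  2.46951485e-03,  1.13730441e-03,  5.63752849e-04,
       -7.33200173e-04, -7.19314841e-05,  3.30931965e-04]), 'joint_efforts': array([ 2.88989986e-04, -6.67663908e+01,  9.83821303e-01, -3.14803970e+01,
       -6.08194945e-02,  3.28007480e-02, -1.00291513e-05]), 'position': array([ 0.27454553, -0.56149034,  0.22676929]), 'ee_rot': array([ 3.06067990e+00,  7.08097394e-01, -8.01925650e-07]), 'force': array([ 0.35848066, -0.36783489,  0.12709886]), 'ft_torque': array([-0.03137074, -0.02597143,  0.0101711 ]), 'gripper_force': 0.0, 'width': 1.0004774198173103}
```

View pics/side0.png

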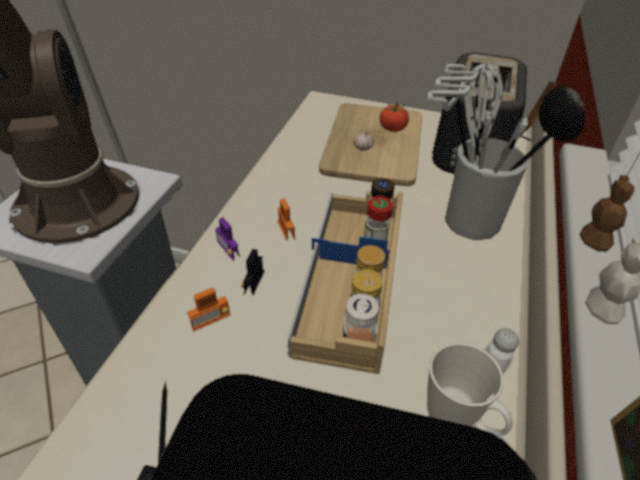

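View pics/top0.png

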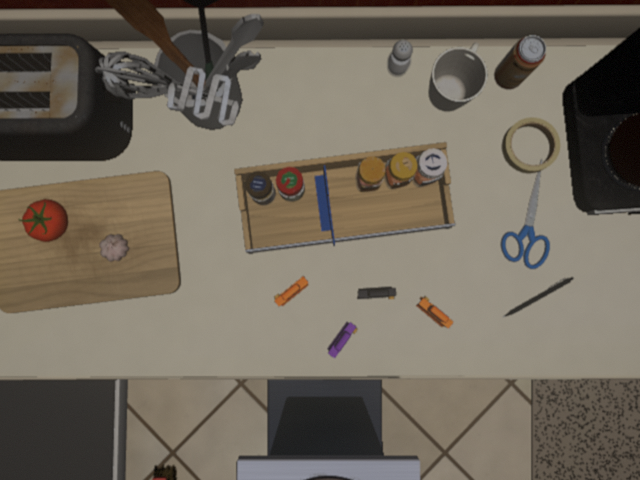

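Candidates in the top view are the black holder (376,293), orange look-alikes (291,291) and (435,312), and a purple one (342,339). In the side view the black one is at (253,272). I choose the black one and check it in a crop.

```bash
python3 - <<'E'
from h import *
s=arm.get_image("side");t=arm.get_image("top")
a=cv2.resize(s["frame"][235:305,215:295],(400,350),interpolation=cv2.INTER_CUBIC)
b=cv2.resize(t["frame"][265:321,344:408],(400,350),interpolation=cv2.INTER_CUBIC)
m=np.clip(np.hstack([a,b]).astype(float)*1.8,0,255).astype(np.uint8)
cv2.imwrite("pics/crop.png",m[...,::-1])
for l in("fin","holder"):
  A=[px(r["centre"]) for r in arm.place_of(l,s)];B=[px(r["centre"]) for r in arm.place_of(l,t)]
  A=min(A,key=lambda q:np.linalg.norm(q-[253,270]));B=min(B,key=lambda q:np.linalg.norm(q-[376,293]))
  print(l,A,B,tri(s,A,t,B))
# rack: lip, corners by top view
for z,n,u in((.058,"lipL",(247,250)),(.058,"lipR",(452,226)),(.04,"backL",(236,170)),(.04,"backR",(447,145)),(0.068,"div front",(334,244)),(.068,"divback",(325,171))): print(n,onz(t,u,z).round(4))
f=t["frame"].astype(int)
# black mask PCA
g=f[265:321,344:408].max(2)<75
c=cv2.minAreaRect(np.argwhere(g)[:,::-1].astype(np.float32)+[344,265]) if 0 else cv2.minAreaRect((np.argwhere(g)[:,::-1]+[344,265]).astype(np.float32))
print(c); 
q=cv2.boxPoints(c);print([onz(t,u,.036).round(4).tolist() for u in q])
E
```

```text
fin [251.904 260.88 ] [375.168 293.904] (array([ 0.43579601, -0.08165001,  0.04897697]), [np.float64(0.00016516322693488464), np.float64(0.00016516322693477844)])
holder [256.128 281.28 ] [372.992 293.088] (array([ 0.43799284, -0.0819239 , -0.00164358]), [np.float64(0.0017755580108619739), np.float64(0.0017755580108618993)])
lipL [0.5104 0.1353 0.058 ]
lipR [ 0.55   -0.2124  0.058 ]
backL [0.6515 0.1577 0.04  ]
backR [ 0.694 -0.211  0.04 ]
div front [ 0.5194 -0.0119  0.068 ]
divback [0.6435 0.0026 0.068 ]
((376.27880859375, 292.1814270019531), (9.179621696472168, 37.250640869140625), 86.18592071533203)
[[0.4442, -0.0525, 0.036], [0.4483, -0.1164, 0.036], [0.4326, -0.1172, 0.036], [0.4285, -0.0534, 0.036]]
```

View pics/crop.png

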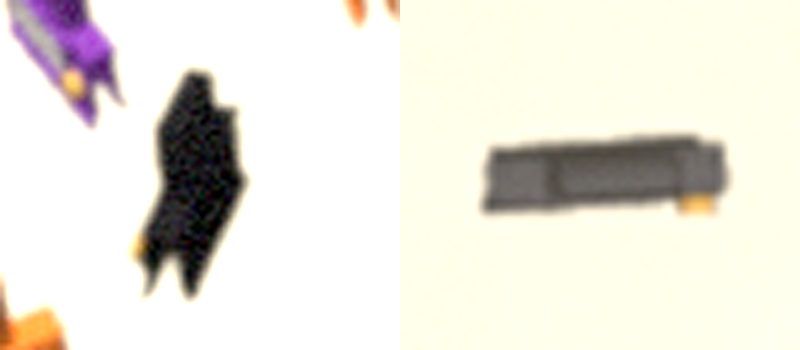

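Crop: the black holder has its brass screw toward -x (top (392,297)), so the card already faces the robot. Next I refine the lip line.

```bash
python3 - <<'E'
from h import *
s=arm.get_image("side");t=arm.get_image("top")
save(t,"lip.png",(235,130,465,260),3.4)
f=t["frame"].astype(float)
# per column: front edge of lip (table->lip) strongest negative row gradient from below
pts=[]
for c in range(252,450,6):
    r0=int(250-(c-247)*24/205); col=cv2.GaussianBlur(f[r0-12:r0+12,c-1:c+2].mean((1,2))[:,None],(1,5),1).ravel()
    g=np.gradient(col); i=len(g)-1-np.argmax(g[::-1]>0.6*g.max()); i=np.argmax(g)
    pts.append((c,r0-12+i))
pts=np.array(pts,float)
l=cv2.fitLine(pts.astype(np.float32),cv2.DIST_HUBER,0,.01,.01).ravel();print(l)
res=(pts-l[2:])@[-l[1],l[0]];print(res.round(1))
A,B=[onz(t,l[2:]+k*l[:2],.018) for k in(-90,90)];B,A=sorted([A,B],key=lambda v:v[1]);d=A-B;print(A,B,"yaw",np.arctan2(-d[0],d[1]))
for n in("lip","bay","rail"):
  for p in(s,t): print(n,[(px(r["centre"]).round(1),round(r["conf"],2)) for r in arm.place_of(n,p)][:2])
for n in("spice_row_0","spice_b"):
  for p in(s,t): print(n,[(px(r["centre"]).round(1),round(r["conf"],2)) for r in arm.place_of(n,p)][:6])
E
```

```text
[ 9.9192667e-01 -1.2681299e-01  3.4800000e+02  2.4093939e+02]
[ 0.8 -0.4  0.3  0.1 -0.1 -0.4  0.4  0.2 -0.1 -0.3 -0.5  0.2 -0.  -0.2
 -0.5  0.3  0.1 -0.2 -0.4  0.4  0.1 -0.1 -0.3  0.4  0.2 -0.  -0.3  0.5
  0.3  0.  -0.2 -0.4  0.3]
[0.50862224 0.1194644  0.018     ] [ 0.54785725 -0.1954158   0.018     ] yaw 0.12396404521103971
lip [(array([314.5, 252.8]), 0.96)]
lip [(array([350.1, 239.6]), 0.7)]
bay [(array([296.1, 304.1]), 0.82), (array([351.4, 282. ]), 0.61)]
bay [(array([416.7, 230.7]), 0.67), (array([376.2, 296.6]), 0.62)]
rail [(array([309.7, 259.6]), 0.81)]
rail [(array([346.5, 235.2]), 0.61)]
spice_row_0 [(array([377. , 246.2]), 0.9)]
spice_row_0 [(array([263.1, 196.2]), 0.73), (array([294.7, 188.6]), 0.57)]
spice_b [(array([355.6, 345.3]), 0.72)]
spice_b [(array([424.9, 178. ]), 0.88), (array([398.2, 176.8]), 0.57), (array([344.9, 200.4]), 0.2)]
```

View pics/lip.png

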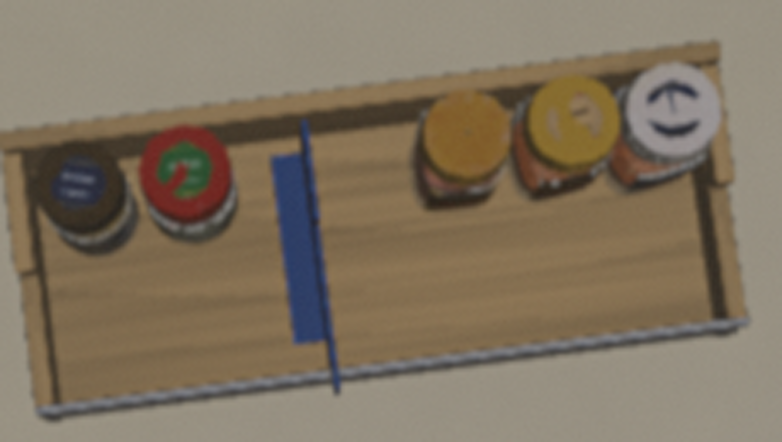

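Emit:
carry_out --claw '[6,6,6,6,6,6,6,6,6,6,6,6]' --delta_pos '[[0,0,0],[0,0,0],[0,0,0],[0,0,0],[0,0,0],[0,0,0],[0,0,0],[0,0,0],[0,0,0],[0,0,0],[0,0,0],[0,0,0]]' --angular '[[0,0,-0.1],[0,0,-0.1],[0,0,-0.1],[0,0,-0.1],[0,0,-0.1],[0,0,-0.1],[0,0,-0.1],[0,0,-0.1],[0,0,-0.1],[0,0,-0.1],[0,0,-0.1],[0,0,-0.08]]'

```text
clock: 3.0
position: [0.2744, -0.5616, 0.2267]
ee_rot: [2.145, 2.295, -0.0]
force: [-0.0, 0.1, 0.3]
width: 0.653
gripper_force: 0.0
```

The crop shows the lip running from (45,410) to (742,322), with the divider crossing it at crop (333,380). The bay to its right is free.

```bash
python3 - <<'E'
from h import *
s=arm.get_image("side");t=arm.get_image("top")
print(tri(s,(314.5,252.8),t,(350.1,239.6)));print(tri(s,(296.1,304.1),t,(416.7,230.7)))
f=t["frame"][:,:,:].astype(float)
# bright lip stripe ridge (centre), subpixel
P=[]
for c in range(254,446,4):
    if 325<c<345: continue
    r0=240.9-(c-348)*.1278; rr=np.arange(int(r0)-5,int(r0)+6)
    col=f[rr,c-1:c+2].mean(1); gr=col[:,2]-.6*col[:,0]  # bluish steel vs wood/table
    w=np.clip(gr-np.median(gr),0,None); P.append((c,(w*rr).sum()/w.sum()))
P=np.array(P);k=np.polyfit(P[:,0],P[:,1],1);r=P[:,1]-np.polyval(k,P[:,0]);print(k,r.std())
for z in(.058,.04):
  A,B=[onz(t,(c,np.polyval(k,c)),z) for c in(250,450)];d=A-B;print(z,A.round(4),B.round(4),np.arctan2(-d[0],d[1]))
  R=np.array([[np.cos(.12),-np.sin(.12)],[np.sin(.12),np.cos(.12)]])
o=arm.observe();th=2*np.arctan2(o["ee_rot"][1],o["ee_rot"][0]);print("theta",th)
w=np.array([.437,-.083])-o["position"][:2];print("tool xy cm",100*w@[np.cos(th),np.sin(th)],100*w@[np.sin(th),-np.cos(th)])
E
```

```text
(array([ 0.53055159, -0.03830077,  0.05829616]), [np.float64(0.0033290583012455643), np.float64(0.0033290583012457403)])
(array([ 0.54241901, -0.15259196,  0.05693142]), [np.float64(0.00013923621196757218), np.float64(0.00013923621196738336)])
[-1.24720867e-01  2.81413326e+02] 0.20422745226057817
0.058 [0.51   0.1302 0.058 ] [ 0.5512 -0.209   0.058 ] 0.1208910221233285
0.04 [0.5111 0.1323 0.04  ] [ 0.553 -0.213  0.04 ] 0.12089102212332815
theta 1.6357440123190732
tool xy cm 46.70185304209962 19.333646265654806
```

Emit:
carry_out --claw '[5,5,5,5,5,5,5,5,5,5,5,5,5,5,5,5,5]' --delta_pos '[[2.9,1.2,0],[2.9,1.2,0],[2.9,1.2,0],[2.9,1.2,0],[2.9,1.2,0],[2.9,1.2,0],[2.9,1.2,0],[2.9,1.2,0],[2.9,1.2,0],[2.9,1.2,0],[2.9,1.2,0],[2.9,1.2,0],[2.9,1.2,0],[2.9,1.2,0],[2.9,1.2,0],[3.2,1.3,0],[0,0,0]]' --angular '[[0,0,0],[0,0,0],[0,0,0],[0,0,0],[0,0,0],[0,0,0],[0,0,0],[0,0,0],[0,0,0],[0,0,0],[0,0,0],[0,0,0],[0,0,0],[0,0,0],[0,0,0],[0,0,0],[0,0,0]]'

```text
clock: 4.8
position: [0.4387, -0.0785, 0.2273]
ee_rot: [2.145, 2.295, 0.004]
force: [-0.3, -0.1, 0.3]
width: 0.546
gripper_force: 0.0
```

Emit:
carry_out --claw '[5,5,5,5,5,5]' --delta_pos '[[0,0,3],[0,0,3],[0,0,3],[0,0,3],[0,0,0],[0,0,0]]' --angular '[[0,0,0],[0,0,0],[0,0,0],[0,0,0],[0,0,0],[0,0,0]]'

```text
clock: 5.4
position: [0.4372, -0.0834, 0.1071]
ee_rot: [-2.15, -2.289, 0.001]
force: [0.0, 0.6, 0.6]
width: 0.545
gripper_force: 0.0
```

```bash
python3 - <<'E'
from h import *
s=arm.get_image("side")
o=arm.observe();print(o["position"],o["ee_rot"])
save(s,"pre.png",(190,180,350,300),4)
print(proj(s,o["position"]),proj(s,o["position"]+[0,0,-.038]))
E
```

```text
[ 0.43795705 -0.0833532   0.10782718] [2.14998338e+00 2.28946411e+00 8.05897924e-04]
[249.75133461 236.37274834] [251.59908319 253.10959985]
```

View pics/pre.png

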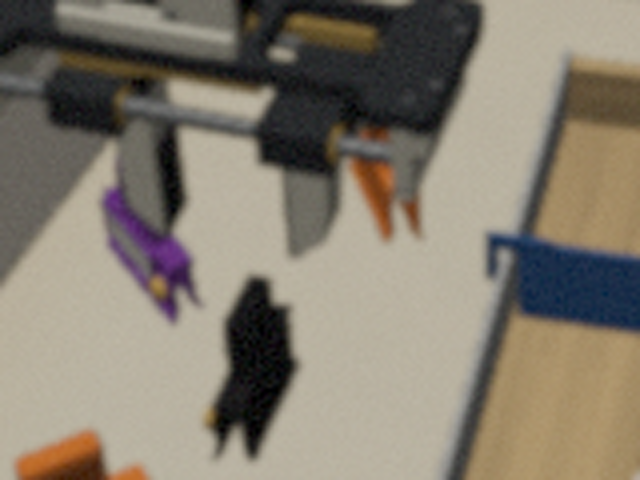

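Crop: the fingers at (155,235) and (310,255) straddle the black holder, fin near (255,315). The tool is lined up.

Emit:
carry_out --claw '[5,5,5,5,5,5,3,2,1,0.5,0.5,0.5,0.5,0.5]' --delta_pos '[[0,0,2],[0,0,2],[0,0,2],[0,0,0.7],[0,0,0],[0,0,0],[0,0,0],[0,0,0],[0,0,0],[0,0,0],[0,0,0],[0,0,0],[0,0,0],[0,0,0]]' --angular '[[0,0,0],[0,0,0],[0,0,0],[0,0,0],[0,0,0],[0,0,0],[0,0,0],[0,0,0],[0,0,0],[0,0,0],[0,0,0],[0,0,0],[0,0,0],[0,0,0]]' --force 50

```text
clock: 6.85
position: [0.4373, -0.0831, 0.0397]
ee_rot: [-2.149, -2.291, 0.0]
force: [0.1, 0.5, 0.2]
width: 0.13
gripper_force: 50.0
```

Emit:
carry_out --claw '[0.5,0.5,0.5,0.5,0.5,0.5,0.5,0.5,0.5,0.5,0.5,0.5]' --delta_pos '[[0,0,-1],[0,0,-2.5],[0,0,-3],[0,0,-3],[0,0,-1.8],[0,0,0],[-2,2.4,0],[-2,2.4,0],[-2,2.4,0],[-1.9,2.5,0],[0,0,0],[0,0,0]]' --angular '[[0,0,0],[0,0,0],[0,0,0],[0,0,0],[0,0,0],[0,0,-0.055],[0,0,0],[0,0,0],[0,0,0],[0,0,0],[0,0,0],[0,0,0]]'

```text
clock: 8.05
position: [0.5428, -0.1499, 0.1528]
ee_rot: [-2.085, -2.348, -0.0]
force: [-1.0, 0.2, -0.6]
width: 0.127
gripper_force: 50.0
```

```bash
python3 - <<'E'
from h import *
s=arm.get_image("side");t=arm.get_image("top")
o=arm.observe();print(o["clock"],o["position"],o["ee_rot"],o["force"],2*np.arctan2(o["ee_rot"][1],o["ee_rot"][0]))
save(s,"held.png",(220,190,420,340),4)
T=o["position"]
for n,dz in(("fin",.013),("seat",-.0077),("face",-.0207),("holder",-.0397)):
  X=T+[0,0,dz]
  if n=="face": X=X-.0068*np.array([.993,.12,0])
  for p in(s,t): print(n,proj(p,X).round(1),[(px(r["centre"]).round(1),round(r["conf"],2)) for r in arm.place_of(n,p) if np.linalg.norm(px(r["centre"])-proj(p,X))<25])
E
```

```text
8.15 [ 0.54209344 -0.14927557  0.1529135 ] [-2.08396241e+00 -2.34975006e+00  3.64242506e-04] [-0.82159263 -1.07042363  0.07330365] -4.59263834305786
fin [295.3 252.3] [(array([293.8, 254.8]), 0.85)]
fin [426.4 224.1] []
seat [295.5 262.6] [(array([298.5, 268.4]), 0.74)]
seat [424.  225.5] []
face [291.1 268.2] [(array([292. , 267.1]), 0.66), (array([295. , 254.6]), 0.23)]
face [423.1 230.6] []
holder [295.9 277.8] [(array([298.7, 279.1]), 0.78)]
holder [420.4 227.6] [(array([426.5, 228.1]), 0.57)]
```

View pics/held.png

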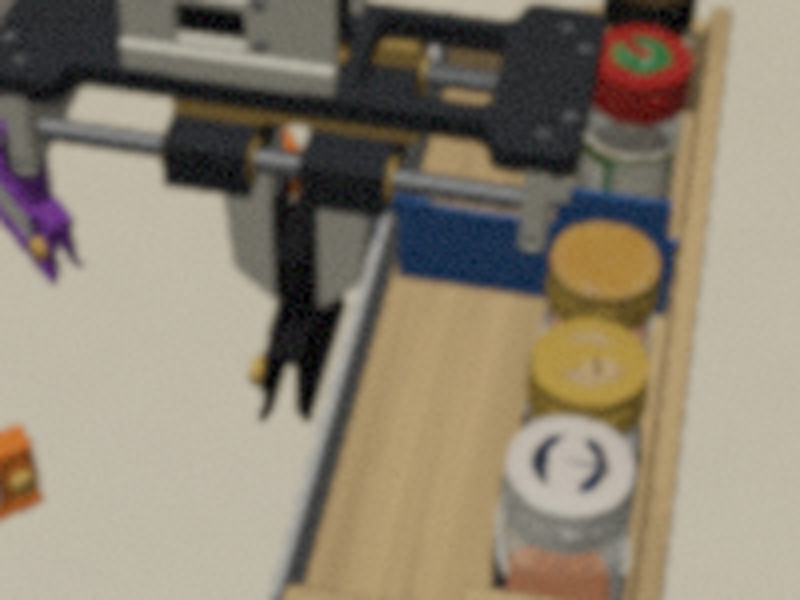

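The holder hangs upright. Its leg tips are at crop (265,417) and (308,417), and the lip runs from (390,230) to (290,590). I compare both with the model in the side view.

```bash
python3 - <<'E'
from h import *
s=arm.get_image("side");o=arm.observe();T=o["position"]
ex=np.array([.9928,.1197,0]);ey=np.array([-.1197,.9928,0])
for x in(-.0085,.0085): print("tip",proj(s,T+ex*x-ey*.033+[0,0,-.0397]))
f=s["frame"].astype(float).mean(2)
# lip top strip near bay: predicted line, print row profiles
for y in(-.21,-.17,-.13):
    X=np.array([.5437-(y+.15)*.1215,y,.058]);u=proj(s,X);c=np.arange(int(u[0])-9,int(u[0])+10)
    print(u.round(1),f[int(round(u[1])),c].round().astype(int).tolist(),[proj(s,X+ex*.002*k)[0].round(1) for k in(-1,1)])
E
```

```text
tip [285.13306305 294.12442626]
tip [296.73683614 296.02746335]
[287.9 334. ] [182, 181, 182, 183, 181, 183, 183, 184, 179, 173, 167, 155, 139, 108, 76, 66, 66, 78, 102] [np.float64(286.6), np.float64(289.2)]
[294.3 312.7] [182, 181, 181, 184, 182, 181, 179, 182, 178, 169, 162, 146, 117, 84, 63, 63, 76, 107, 129] [np.float64(293.0), np.float64(295.6)]
[300.3 293. ] [180, 178, 165, 136, 94, 59, 97, 145, 166, 170, 163, 144, 113, 80, 58, 68, 88, 117, 134] [np.float64(299.0), np.float64(301.5)]
```

Emit:
carry_out --claw '[0.5,0.5,0.5,0.5,0.5,0.5,0.5,0.5,0.5,0.5]' --delta_pos '[[0,0.2,0],[0,0,1.5],[0,0,1.5],[0,0,1.5],[0,0,0.5],[0,0,0.3],[0,0,0.3],[0,0,0.3],[0,0,0.2],[0,0,0]]' --angular '[[0,0,0],[0,0,0],[0,0,0],[0,0,0],[0,0,0],[0,0,0],[0,0,0],[0,0,0],[0,0,0],[0,0,0]]'

```text
clock: 9.6
position: [0.545, -0.1498, 0.0917]
ee_rot: [2.085, 2.349, -0.0]
force: [0.3, -0.3, -0.2]
width: 0.127
gripper_force: 50.0
```

Emit:
carry_out --claw '[0.5,0.5,0.5,0.5,0.5,0.5]' --delta_pos '[[0,0,0.2],[0,0,0.2],[0,0,0.2],[0,0,0.2],[0,0,0],[0,0,0]]' --angular '[[0,0,0],[0,0,0],[0,0,0],[0,0,0],[0,0,0],[0,0,0]]'

```text
clock: 10.2
position: [0.545, -0.1498, 0.0837]
ee_rot: [-2.085, -2.349, 0.0]
force: [0.8, 0.5, -1.0]
width: 0.122
gripper_force: 50.0
```

```bash
python3 - <<'E'
from h import *
s=arm.get_image("side");o=arm.observe();print(o["position"],o["force"],o["ft_torque"])
save(s,"enter.png",(250,230,350,330),6)
E
```

```text
[ 0.545022   -0.14979416  0.08375569] [-0.05047365  0.02808524 -0.83854448] [-0.00225184 -0.11270092 -0.01121222]
```

View pics/enter.png

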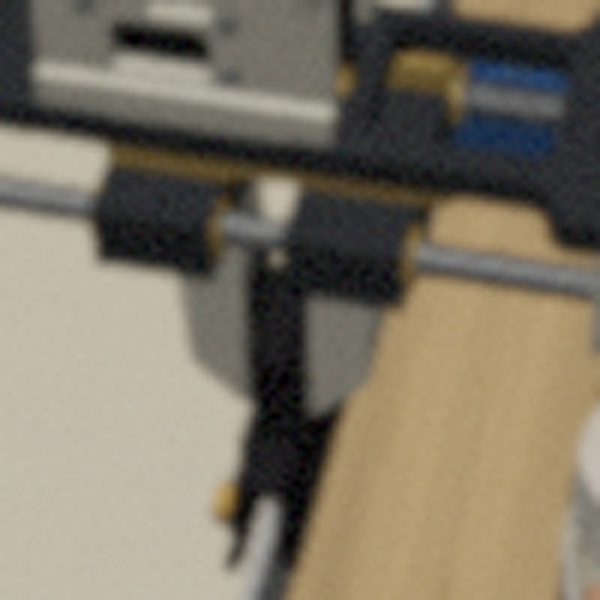

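Lip (crop (265,520)) enters between the front plate (240,540) and tongue (290,530), with no force. I keep going down.

Emit:
carry_out --claw '[0.5,0.5,0.5,0.5,0.5,0.5,0.5,0.5,0.5]' --delta_pos '[[0,0,0.2],[0,0,0.2],[0,0,0.2],[0,0,0.2],[0,0,0.2],[0,0,0.2],[0,0,0.2],[0,0,0.1],[0,0,0]]' --angular '[[0,0,0],[0,0,0],[0,0,0],[0,0,0],[0,0,0],[0,0,0],[0,0,0],[0,0,0],[0,0,0]]'

```text
clock: 11.15
position: [0.5449, -0.1498, 0.0686]
ee_rot: [-2.085, -2.349, 0.0]
force: [0.1, 0.3, -0.3]
width: 0.126
gripper_force: 50.0
```

Emit:
carry_out --claw '[0.5,0.5,0.5,0.5,0.5]' --delta_pos '[[0,0,0.1],[0,0,0.1],[0,0,0.1],[0,0,0.05],[0,0,0]]' --angular '[[0,0,0],[0,0,0],[0,0,0],[0,0,0],[0,0,0]]' --force 60

```text
clock: 11.65
position: [0.5451, -0.1499, 0.0658]
ee_rot: [2.085, 2.349, -0.0]
force: [-3.3, -0.8, 5.9]
width: 0.128
gripper_force: 60.0
```

Emit:
carry_out --claw '[0.5,0.5,0.5,0.5,0.5,0.5,0.5,0.5,0.5,0.5]' --delta_pos '[[0.2,0,0],[0.5,0,0],[0.5,0,0],[0.5,0,0],[0.5,0,0],[0.5,0,0],[0.5,0,0],[0.5,0,0],[0.3,0,0],[0,0,0]]' --angular '[[0,0,0],[0,0,0],[0,0,0],[0,0,0],[0,0,0],[0,0,0],[0,0,0],[0,0,0],[0,0,0],[0,0,0]]'

```text
clock: 12.65
position: [0.5408, -0.1096, 0.0658]
ee_rot: [2.084, 2.349, 0.001]
force: [-0.1, -1.2, 6.3]
width: 0.128
gripper_force: 60.0
```

Emit:
carry_out --claw '[0.5,0.5,0.5,0.5,0.5,0.5,0.5,0.5,0.5,0.5,0.5]' --delta_pos '[[0.2,0,0],[0.5,0,0],[0.5,0,0],[0.5,0,0],[0.5,0,0],[0.5,0,0],[0.5,0,0],[0.5,0,0],[0.3,0,0],[0,0,0],[0,0,0]]' --angular '[[0,0,0],[0,0,0],[0,0,0],[0,0,0],[0,0,0],[0,0,0],[0,0,0],[0,0,0],[0,0,0],[0,0,0],[0,0,0]]'

```text
clock: 13.75
position: [0.5361, -0.07, 0.0658]
ee_rot: [2.084, 2.349, 0.001]
force: [-0.3, -0.5, 5.9]
width: 0.126
gripper_force: 60.0
```

```bash
python3 - <<'E'
from h import *
s=arm.get_image("side");o=arm.observe();print(o["position"],o["force"],o["ft_torque"])
save(s,"slide.png",(230,190,350,290),6)
t=arm.get_image("top");f=t["frame"].astype(int)
m=(f[...,2]>f[...,0]+35);m[:140]=0;m[260:]=0;m[:,:300]=0;m[:,360:]=0
q=np.argwhere(m);print(len(q), [(r,q[q[:,0]==r][:,1].min(),q[q[:,0]==r][:,1].max()) for r in np.unique(q[:,0])[-14:]])
E
```

```text
[ 0.53605053 -0.06998714  0.06576506] [-0.17175689 -1.7924573   6.51274388] [-0.30503593 -0.10413113  0.01682775]
622 [(np.int64(230), np.int64(322), np.int64(332)), (np.int64(231), np.int64(332), np.int64(332)), (np.int64(232), np.int64(332), np.int64(332)), (np.int64(233), np.int64(332), np.int64(332)), (np.int64(234), np.int64(332), np.int64(333)), (np.int64(235), np.int64(332), np.int64(333)), (np.int64(236), np.int64(333), np.int64(333)), (np.int64(237), np.int64(333), np.int64(333)), (np.int64(238), np.int64(333), np.int64(333)), (np.int64(239), np.int64(333), np.int64(333)), (np.int64(240), np.int64(333), np.int64(334)), (np.int64(241), np.int64(333), np.int64(334)), (np.int64(242), np.int64(333), np.int64(334)), (np.int64(243), np.int64(334), np.int64(334))]
```

View pics/slide.png

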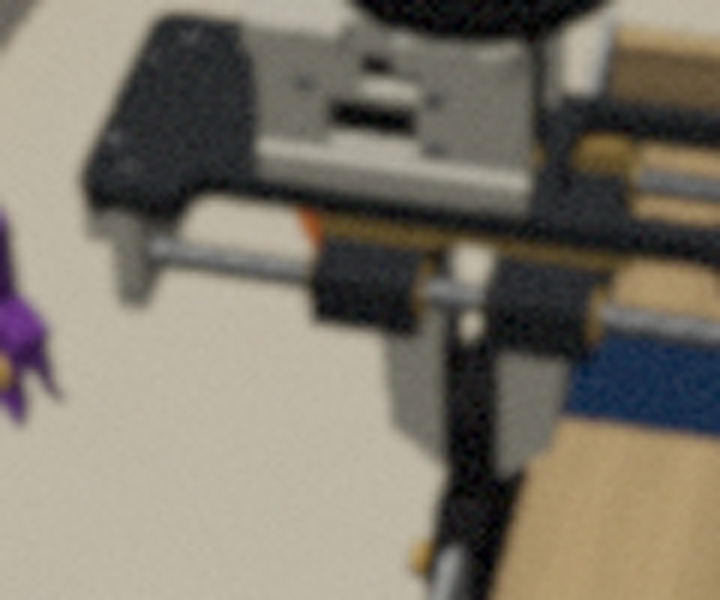

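The holder is seated on the lip with the divider still ahead. The gap is about 22 mm, so I close most of it and then creep.

Emit:
carry_out --claw '[0.5,0.5,0.5,0.5,0.5,0.5,0.5]' --delta_pos '[[0.3,0,0],[0.3,0,0],[0.3,0,0],[0.3,0,0],[0.2,0,0],[0.1,0,0],[0,0,0]]' --angular '[[0,0,0],[0,0,0],[0,0,0],[0,0,0],[0,0,0],[0,0,0],[0,0,0]]'

```text
clock: 14.55
position: [0.5343, -0.0557, 0.0658]
ee_rot: [2.085, 2.348, 0.001]
force: [0.6, -3.2, 6.0]
width: 0.125
gripper_force: 60.0
```

Emit:
carry_out --claw '[0.5,0.5,0.5,0.5,0.5]' --delta_pos '[[0.05,0,0],[0.05,0,0],[0.05,0,0],[0.05,0,0],[0,0,0]]' --angular '[[0,0,0],[0,0,0],[0,0,0],[0,0,0],[0,0,0]]'

```text
clock: 15.05
position: [0.5341, -0.054, 0.0657]
ee_rot: [2.085, 2.348, 0.0]
force: [-0.1, -3.9, 5.7]
width: 0.13
gripper_force: 60.0
```

Emit:
carry_out --claw '[0.5,0.5,0.5,0.5]' --delta_pos '[[0.05,0,0],[0.05,0,0],[0,0,0],[0,0,0]]' --angular '[[0,0,0],[0,0,0],[0,0,0],[0,0,0]]'

```text
clock: 15.45
position: [0.534, -0.053, 0.0657]
ee_rot: [2.085, 2.348, 0.0]
force: [0.3, -3.8, 6.3]
width: 0.128
gripper_force: 60.0
```

Emit:
carry_out --claw '[0.5,0.5,0.5,0.5]' --delta_pos '[[0.05,0,0],[0.05,0,0],[0,0,0],[0,0,0]]' --angular '[[0,0,0],[0,0,0],[0,0,0],[0,0,0]]'

```text
clock: 15.85
position: [0.5339, -0.052, 0.0657]
ee_rot: [2.085, 2.348, 0.0]
force: [0.9, -5.0, 6.2]
width: 0.125
gripper_force: 60.0
```

Emit:
carry_out --claw '[0.5,0.5,0.5,0.5]' --delta_pos '[[0.05,0,0],[0.05,0,0],[0,0,0],[0,0,0]]' --angular '[[0,0,0],[0,0,0],[0,0,0],[0,0,0]]'

```text
clock: 16.25
position: [0.5338, -0.0511, 0.0658]
ee_rot: [2.085, 2.348, 0.0]
force: [1.0, -4.0, 5.3]
width: 0.126
gripper_force: 60.0
```

```bash
python3 - <<'E'
from h import *
t=arm.get_image("top");f=t["frame"].astype(int);o=arm.observe();print(o["position"],o["force"],o["ft_torque"])
m=(f[...,2]>f[...,0]+35);m[:140]=0;m[260:]=0;m[:,:300]=0;m[:,360:]=0
q=np.argwhere(m);print(len(q), [(r,q[q[:,0]==r][:,1].min(),q[q[:,0]==r][:,1].max()) for r in np.unique(q[:,0])[-12:]])
for r in(236,239,242): print(f[r,326:346].tolist() and (f[r,326:346,2]-f[r,326:346,0]).tolist())
E
```

```text
[ 0.53377462 -0.05104924  0.06574603] [ 1.23982878 -4.18785041  5.99821365] [-0.91011134 -0.18796055 -0.03662309]
494 [(np.int64(232), np.int64(332), np.int64(332)), (np.int64(233), np.int64(332), np.int64(332)), (np.int64(234), np.int64(332), np.int64(333)), (np.int64(235), np.int64(332), np.int64(333)), (np.int64(236), np.int64(333), np.int64(333)), (np.int64(237), np.int64(333), np.int64(333)), (np.int64(238), np.int64(333), np.int64(333)), (np.int64(239), np.int64(333), np.int64(333)), (np.int64(240), np.int64(333), np.int64(334)), (np.int64(241), np.int64(333), np.int64(334)), (np.int64(242), np.int64(333), np.int64(334)), (np.int64(243), np.int64(334), np.int64(334))]
[-63, -63, -65, -66, -65, -38, 26, 46, -28, -63, -49, -24, -8, -5, -6, -7, -12, -18, -21, -18]
[-24, -20, -13, -5, -5, -8, 10, 53, 34, 10, 7, 6, 1, -6, -6, -5, -8, -12, -16, -18]
[-2, -3, -5, -6, -9, -11, 1, 48, 55, 1, -21, -22, -20, -14, -9, -8, -7, -7, -13, -16]
```

Emit:
carry_out --claw '[0.5,0.5,0.5,0.5]' --delta_pos '[[0.05,0,0],[0.05,0,0],[0,0,0],[0,0,0]]' --angular '[[0,0,0],[0,0,0],[0,0,0],[0,0,0]]'

```text
clock: 16.7
position: [0.5337, -0.0501, 0.0658]
ee_rot: [2.085, 2.348, 0.0]
force: [1.7, -4.8, 6.3]
width: 0.127
gripper_force: 60.0
```

Emit:
carry_out --claw '[0.5,0.5,0.5]' --delta_pos '[[0.05,0,0],[0,0,0],[0,0,0]]' --angular '[[0,0,0],[0,0,0],[0,0,0]]'

```text
clock: 17.0
position: [0.5336, -0.0496, 0.0658]
ee_rot: [2.085, 2.348, 0.0]
force: [0.9, -4.5, 5.5]
width: 0.127
gripper_force: 60.0
```

Emit:
carry_out --claw '[0.5,0.5,0.5]' --delta_pos '[[0.05,0,0],[0,0,0],[0,0,0]]' --angular '[[0,0,0],[0,0,0],[0,0,0]]'

```text
clock: 17.3
position: [0.5335, -0.0491, 0.0657]
ee_rot: [2.085, 2.348, 0.0]
force: [0.2, -3.8, 6.7]
width: 0.124
gripper_force: 60.0
```

Emit:
carry_out --claw '[0.5,0.5,0.5,0.5]' --delta_pos '[[0.05,0,0],[0,0,0],[0.05,0,0],[0,0,0]]' --angular '[[0,0,0],[0,0,0],[0,0,0],[0,0,0]]'

```text
clock: 17.7
position: [0.5334, -0.0481, 0.0657]
ee_rot: [2.085, 2.348, 0.0]
force: [0.6, -5.2, 5.9]
width: 0.125
gripper_force: 60.0
```

Emit:
carry_out --claw '[0.5,0.5,0.5]' --delta_pos '[[0.05,0,0],[0,0,0],[0,0,0]]' --angular '[[0,0,0],[0,0,0],[0,0,0]]'

```text
clock: 18.0
position: [0.5334, -0.0476, 0.0657]
ee_rot: [2.085, 2.348, 0.0]
force: [0.3, -4.7, 5.7]
width: 0.124
gripper_force: 60.0
```

Emit:
carry_out --claw '[0.5,0.5,0.5]' --delta_pos '[[0.05,0,0],[0,0,0],[0,0,0]]' --angular '[[0,0,0],[0,0,0],[0,0,0]]'

```text
clock: 18.3
position: [0.5333, -0.0471, 0.0658]
ee_rot: [2.085, 2.348, 0.0]
force: [-0.1, -4.1, 6.3]
width: 0.127
gripper_force: 60.0
```

Emit:
carry_out --claw '[0.5,0.5,0.5]' --delta_pos '[[0.05,0,0],[0,0,0],[0,0,0]]' --angular '[[0,0,0],[0,0,0],[0,0,0]]'

```text
clock: 18.6
position: [0.5332, -0.0466, 0.0658]
ee_rot: [2.085, 2.348, 0.0]
force: [0.0, -4.5, 6.6]
width: 0.125
gripper_force: 60.0
```

Emit:
carry_out --claw '[0.5,0.5,0.5]' --delta_pos '[[0.05,0,0],[0,0,0],[0,0,0]]' --angular '[[0,0,0],[0,0,0],[0,0,0]]'

```text
clock: 18.9
position: [0.5332, -0.0461, 0.0658]
ee_rot: [2.085, 2.348, 0.0]
force: [0.5, -4.5, 6.4]
width: 0.127
gripper_force: 60.0
```

Emit:
carry_out --claw '[0.5,0.5,0.5]' --delta_pos '[[0.05,0,0],[0,0,0],[0,0,0]]' --angular '[[0,0,0],[0,0,0],[0,0,0]]'

```text
clock: 19.2
position: [0.5331, -0.0456, 0.0658]
ee_rot: [2.085, 2.348, 0.0]
force: [0.3, -4.0, 6.5]
width: 0.132
gripper_force: 60.0
```

Emit:
carry_out --claw '[0.5,0.5,0.5]' --delta_pos '[[0.05,0,0],[0,0,0],[0,0,0]]' --angular '[[0,0,0],[0,0,0],[0,0,0]]'

```text
clock: 19.5
position: [0.533, -0.0451, 0.0657]
ee_rot: [2.085, 2.348, 0.0]
force: [0.3, -4.0, 5.5]
width: 0.124
gripper_force: 60.0
```

Emit:
carry_out --claw '[0.5,0.5,0.5]' --delta_pos '[[0.05,0,0],[0,0,0],[0,0,0]]' --angular '[[0,0,0],[0,0,0],[0,0,0]]'

```text
clock: 19.8
position: [0.533, -0.0446, 0.0658]
ee_rot: [2.085, 2.348, 0.0]
force: [0.7, -4.9, 6.3]
width: 0.128
gripper_force: 60.0
```

```bash
python3 - <<'E'
from h import *
t=arm.get_image("top");f=t["frame"].astype(int);o=arm.observe();print(o["position"],o["force"],o["ft_torque"])
for r in(236,239,242): print((f[r,326:346,2]-f[r,326:346,0]).tolist())
s=arm.get_image("side");save(s,"gap.png",(260,210,350,290),7)
p=o["position"];ey=np.array([-.1197,.9928,0]);print("holder left end px",proj(t,p+ey*.033+[0,0,-.004]), proj(t,p+ey*.033+[0,0,-.02]),onz(t,(334.2,240),.068))
E
```

```text
[ 0.53297692 -0.04460467  0.06574462] [ 0.08425833 -4.31538563  6.11003486] [-0.8776346  -0.2068085   0.05089002]
[-63, -66, -65, -63, -46, -23, -9, -8, -9, -10, -15, -20, -21, -15, -11, -13, -17, -22, -22, -23]
[-24, -20, -13, -5, -4, -2, -3, -7, -6, -7, -10, -17, -19, -20, -14, -12, -13, -18, -21, -23]
[-2, -4, -5, -6, -8, -8, -7, -6, -6, -8, -8, -11, -14, -19, -17, -14, -13, -11, -16, -21]
holder left end px [333.82103407 238.56039102] [333.58601348 239.3054443 ] [ 0.52610055 -0.01230332  0.068     ]
```

View pics/gap.png

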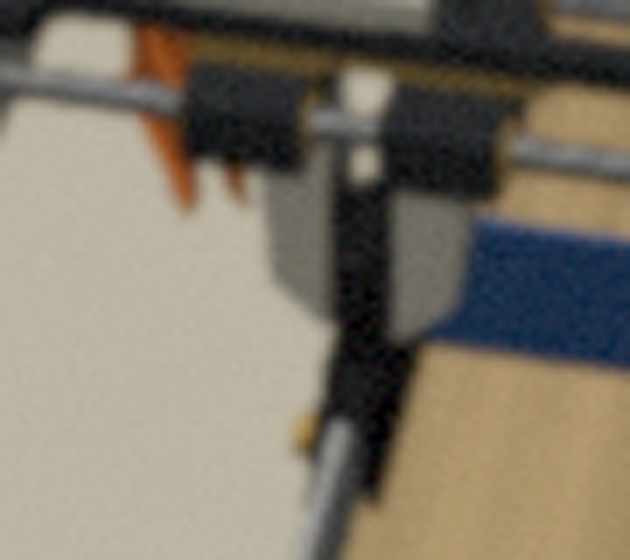

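The gripper now hides the contact zone, and the holder end projects onto the divider's old pixel (334,240), so contact is imminent.

Emit:
carry_out --claw '[0.5,0.5,0.5]' --delta_pos '[[0.05,0,0],[0,0,0],[0,0,0]]' --angular '[[0,0,0],[0,0,0],[0,0,0]]'

```text
clock: 20.2
position: [0.5329, -0.0441, 0.0658]
ee_rot: [2.085, 2.348, 0.0]
force: [0.1, -3.8, 5.6]
width: 0.126
gripper_force: 60.0
```

Emit:
carry_out --claw '[0.5,0.5,0.5]' --delta_pos '[[0.05,0,0],[0,0,0],[0,0,0]]' --angular '[[0,0,0],[0,0,0],[0,0,0]]'

```text
clock: 20.5
position: [0.5329, -0.0436, 0.0658]
ee_rot: [2.085, 2.348, 0.0]
force: [1.6, -4.1, 6.4]
width: 0.128
gripper_force: 60.0
```

Emit:
carry_out --claw '[0.5,0.5,0.5]' --delta_pos '[[0.05,0,0],[0,0,0],[0,0,0]]' --angular '[[0,0,0],[0,0,0],[0,0,0]]'

```text
clock: 20.8
position: [0.5328, -0.0431, 0.0658]
ee_rot: [2.085, 2.348, 0.0]
force: [1.0, -3.9, 5.6]
width: 0.122
gripper_force: 60.0
```

Emit:
carry_out --claw '[0.5,0.5,0.5]' --delta_pos '[[0.05,0,0],[0,0,0],[0,0,0]]' --angular '[[0,0,0],[0,0,0],[0,0,0]]'

```text
clock: 21.1
position: [0.5328, -0.0426, 0.0658]
ee_rot: [2.085, 2.348, 0.0]
force: [0.9, -4.1, 6.0]
width: 0.126
gripper_force: 60.0
```

```bash
python3 - <<'E'
from h import *
o=arm.observe();print(o["position"],o["force"],o["ft_torque"])
t=arm.get_image("top");f=t["frame"].astype(int)
m=(f[...,2]>f[...,0]+35);m[:140]=0;m[260:]=0;m[:,:300]=0;m[:,360:]=0
q=np.argwhere(m);print(len(q), [(int(r),int(q[q[:,0]==r][:,1].min()),int(q[q[:,0]==r][:,1].max())) for r in np.unique(q[:,0])])
E
```

```text
[ 0.53277105 -0.04263586  0.0657586 ] [ 0.94415031 -4.08871825  6.03683898] [-0.92010364 -0.19548439 -0.0332987 ]
63 [(166, 324, 324), (167, 324, 324), (168, 324, 325), (169, 324, 325), (170, 324, 325), (171, 324, 325), (172, 325, 325), (212, 320, 320), (213, 320, 320), (214, 320, 320), (215, 320, 321), (216, 320, 321), (217, 320, 321), (218, 320, 322), (219, 320, 322), (220, 321, 322), (221, 321, 323), (222, 321, 323), (223, 321, 323), (224, 321, 324), (225, 321, 324), (226, 322, 324), (227, 322, 325), (228, 322, 325), (229, 322, 325), (230, 322, 324)]
```

Emit:
carry_out --claw '[0.5,0.5,0.5]' --delta_pos '[[0.05,0,0],[0,0,0],[0,0,0]]' --angular '[[0,0,0],[0,0,0],[0,0,0]]'

```text
clock: 21.45
position: [0.5327, -0.0425, 0.0657]
ee_rot: [2.085, 2.347, 0.0]
force: [0.5, -5.4, 6.7]
width: 0.127
gripper_force: 60.0
```

Emit:
carry_out --claw '[0.5,0.5,0.5]' --delta_pos '[[0.05,0,0],[0,0,0],[0,0,0]]' --angular '[[0,0,0],[0,0,0],[0,0,0]]'

```text
clock: 21.75
position: [0.5327, -0.0424, 0.0658]
ee_rot: [2.085, 2.347, -0.0]
force: [0.6, -5.7, 6.0]
width: 0.128
gripper_force: 60.0
```

Contact felt: position stalls at y=-0.0424 while the lateral force rises. I push a little more, then press down.

Emit:
carry_out --claw '[0.5,0.5,0.5,0.5]' --delta_pos '[[0.05,0,0],[0,0,0],[0,0,0],[0,0,0]]' --angular '[[0,0,0],[0,0,0],[0,0,0],[0,0,0]]'

```text
clock: 22.15
position: [0.5327, -0.0424, 0.0658]
ee_rot: [2.086, 2.346, -0.001]
force: [1.0, -6.8, 6.8]
width: 0.126
gripper_force: 60.0
```

Emit:
carry_out --claw '[0.5,0.5,0.5,0.5]' --delta_pos '[[0.05,0,0],[0,0,0],[0,0,0],[0,0,0]]' --angular '[[0,0,0],[0,0,0],[0,0,0],[0,0,0]]'

```text
clock: 22.55
position: [0.5327, -0.0423, 0.0658]
ee_rot: [2.086, 2.345, -0.001]
force: [1.0, -8.6, 6.2]
width: 0.124
gripper_force: 60.0
```

```bash
python3 - <<'E'
from h import *
o=arm.observe();print(o["position"],o["force"],o["ft_torque"])
t=arm.get_image("top");f=t["frame"].astype(int)
m=(f[...,2]>f[...,0]+35);m[:140]=0;m[260:]=0;m[:,:300]=0;m[:,360:]=0
q=np.argwhere(m);print(len(q), [(int(r),int(q[q[:,0]==r][:,1].min()),int(q[q[:,0]==r][:,1].max())) for r in np.unique(q[:,0])])
E
```

```text
[ 0.53271432 -0.04230695  0.0658048 ] [ 1.00601225 -8.64930083  6.16510163] [-1.95295069 -0.33632878  0.01594027]
41 [(166, 324, 324), (167, 324, 324), (168, 324, 325), (169, 324, 325), (170, 324, 325), (171, 324, 325), (172, 325, 325), (218, 321, 321), (219, 321, 321), (220, 321, 321), (221, 321, 322), (222, 321, 322), (223, 321, 322), (224, 321, 323), (225, 321, 323), (226, 322, 323), (227, 322, 324), (228, 322, 324), (229, 322, 325), (230, 322, 324)]
```

Emit:
carry_out --claw '[0.5,0.5,0.5,0.5,0.5]' --delta_pos '[[0,0,0.05],[0,0,0.05],[0,0,0],[0,0,0],[0,0,0]]' --angular '[[0,0,0],[0,0,0],[0,0,0],[0,0,0],[0,0,0]]'

```text
clock: 23.1
position: [0.5327, -0.0423, 0.0657]
ee_rot: [2.085, 2.345, -0.002]
force: [-2.7, -9.8, 18.1]
width: 0.123
gripper_force: 60.0
```

Emit:
carry_out --claw '[0.5,0.5,0.5,0.5,0.5]' --delta_pos '[[0,0,0],[0,0,0],[0,0,0],[0,0,0],[0,0,0]]' --angular '[[0,0,0],[0,0,0],[0,0,0],[0,0,0],[0,0,0]]'

```text
clock: 23.6
position: [0.5327, -0.0423, 0.0657]
ee_rot: [2.085, 2.345, -0.002]
force: [-2.9, -9.7, 19.4]
width: 0.129
gripper_force: 60.0
```

```bash
python3 - <<'E'
from h import *
o=arm.observe();print(o["position"],o["ee_rot"],o["force"],o["ft_torque"],o["gripper_force"])
s=arm.get_image("side");save(s,"end.png",(230,150,430,300),4)
E
```

```text
[ 0.53269964 -0.04234229  0.0656937 ] [ 2.08531198e+00  2.34493352e+00 -1.74222742e-03] [-2.87501576 -9.72688951 19.35265722] [-1.93300662  0.61367143  0.11463033] 60.00681281089783
```

View pics/end.png

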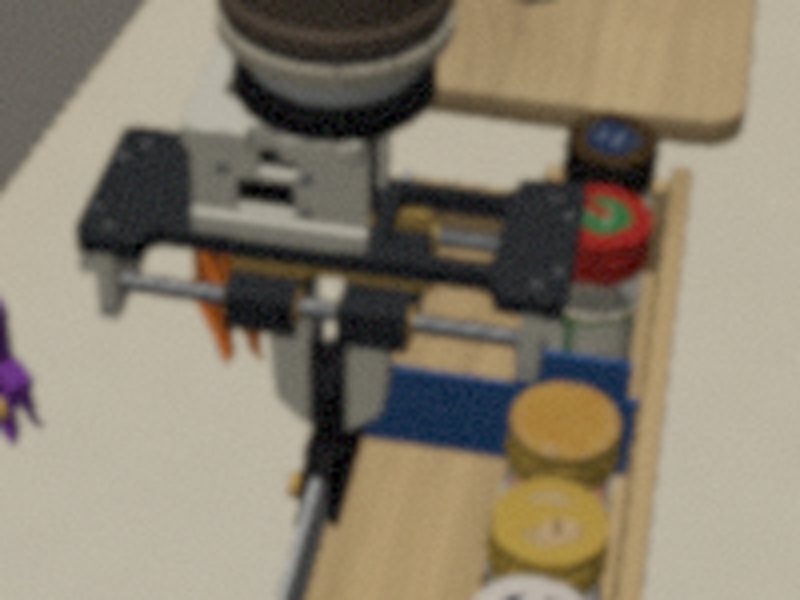

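The view shows the holder seated on the lip against the divider, with the fingers gripping it at (330,380). The jars are upright and the divider hasn't moved.

```bash
python3 -c "
from cell import arm
print(arm.sign_off())"
```

```text
the job is handed in; nothing more can be done
None
```

I handed in the job with the black label holder fully home on the lip, card facing out, still gripped (60 N) and pressed down with about 19 N; it butts the divider with roughly 5 N (10 N at most), the divider did not move in the camera images, and the jars in view are upright.

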